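Index the soldering table to the circuit module and lock it

ROBOT

A 6-joint arm with a two-finger parallel gripper is mounted at the origin on a cart in front of the work surface, level with it; the furniture and walls round the work are solid. World frame = base frame: x ahead of the robot, y to its left, z up, the work surface at z = 0. Lengths are in m, angles in rad, forces in N, time in s.
With the tool pointing down it reaches from about 0.375 to 0.9 m from the base axis. Payload 3.1 kg.
Tool frame: the origin (TCP) lies at the very end of the fingers, on their centre line; the grasp point (between the pads) lies 19 mm behind it; z points along the fingers, y is the line along which they close (so a half turn about z gives the same grasp; the last joint's range is limited). The gripper opens to 87 mm and grips with 3 to 60 N. Pads are 19 mm wide; open, the fingers measure 117 mm over their backs; the gripper's body (75 mm by 190 mm) begins 51 mm behind the grasp point.
Start: joints at [1.101, 0.527, 1.433, -0, 1.181, -0.178], TCP at [0.179, 0.599, 0.223] pointing down, gripper open.
Joint ranges: [-3.08, 3.08], [-0.75, 2.2], [0.22, 2.44], [-1.43, 4.57], [0, 2.65], [-2.85, 2.85]. Speed limits (rad/s): [2.79, 2.79, 3.14, 3.14, 3.14, 3.14].

INTERFACE

Orientations are given as a unit quaternion [x, y, z, w].
In Python, from rig import status, viewer, robot gives the robot as it stands.
- The arm moves only by the tool arm_command, never from a script. Its arguments are lists of equal length, an entry for each row: "delta_rot": the turn, a rotation vector about the tool's x, y, z in degrees, a list of three; "delta_pos": the shift along the tool's x, y, z in m, a list of three; "gripper": the closure, from -1 (fully open) to 1 (shut). In form: {"delta_rot": [[rx, ry, rz], ...], "delta_pos": [[dx, dy, dz], ...], "gripper": [gripper, ...]}. A call has 1 to 12 rows; each row is the pose to reach, as a shift and turn from the pose commanded when the call began, along the tool's axes at that moment; what a row does not reach only later rows make up. A row lasts 1/12 s, in which the tool goes at most 41.7 mm and 7.16 degrees, less where a joint would pass 70% of its speed; a pose out of reach is approached as far as the arm can. A call with a gripper value outside its range is refused whole. The fingers move at their own pace and stop on an object; "grip_force" is the grip in N (left out, the last holds). Time passes only in rows, so rows that repeat a pose let the fingers close. It gives the time, the measured TCP pose, the force, the opening and the grip force at its end, in the units of the state.
- status.get_obs(): the state, without advancing time (a new reading comes with each control period).
- viewer.camera(name): name is "side" or "top"; returns a dict with "pixels" (480x640x3 uint8, blue, green, red), "fx", "fy", "cx", "cy" (pixels), "pose" (4x4, takes a point from camera to world coordinates). Camera axes: x right, y down, z forward; pixel columns grow to the right and rows downward; lengths in m; the calibration is good to about 2 mm. A picture is of the moment at which its call begins. There is no depth.
- robot.hand_in(): hands the job in; it is judged then, once.
The state is a dict: "time": time; "q": joint angles; "joint_velocities": joint speeds; "joint_torque": joint torques, N m; "position": TCP position; "tool_rot": TCP orientation; "ft_force": force on the tool from outside, world axes, zero at the start; "moment": the same for the moment, N m; "grip_width": finger opening in m; "grip_force": force on a finger pad.
Only numpy, scipy, OpenCV 4.12 (cv2) and the standard library are available. Lean on these libraries where they do the work, as an engineer would, in place of code of your own. Each camera call takes 0.05 s, during which the arm holds its last target. There are 200 camera calls.

TASK

The circuit module is next for soldering. With the fingertips only, gently push the indexing table round by the upright posts on its rim until the nest holding the bare circuit module (not the tray of chips) stands at the front pointer of the base; then push the index bolt at the base's front right corner fully home by its knob, so that its nose sits in the rim notch and the table is locked. Do not grasp or lift anything, do not touch the things in the nests, and leave everything else on the bench where it is.

Things in the scene. Friction and masses are not known exactly. Their poses are not given: they have to be found in the camera images.
- index_base: Grey square base plate, 236 x 236 x 12 mm, fixed; place and turn (up to 15 degrees) vary. Origin: centre of its underside, on the table's axis, at bench height; x points from its front to its back, y left, z up. Mid-front, at x = -0.114 m, stands a steel pointer 16 mm wide, top 34 mm above the bench. The bolt's guide is at the front right corner, top 39 mm above the bench.
- turntable: Dark steel indexing disc, 216 mm across, turns endlessly either way on the base; underside 24 mm, top 34 mm above the bench. Origin: on its axis at bench height; axes turn with it, z up. Stays where left; 1.5 N at a post turns it. Nests, walls 5 mm high, at radius 50 mm: module at own -x, chip tray at +x, round ones at +y and -y. Under each post the rim has a notch 10 mm wide (mouth 20).
- post_1 (a point): Centre of the top of an upright rim post: bright steel, 11 mm in diameter, 36 mm high above the disc (top 70 mm above the bench), fixed to the disc at radius 90 mm. Going anticlockwise from above, the order is post 1, post 2, post 3, post 4, and the module's nest lies between post 4 and post 1.
- post_2 (a point): Top of the next post anticlockwise of post 1; same size.
- post_3 (a point): Top of the next post anticlockwise of post 2; same size.
- post_4 (a point): Top of the next post anticlockwise of post 3; same size. Next anticlockwise comes the module's nest, then post 1.
- front_station (a point): Point fixed to the base: where the middle of a nest is when it stands exactly at the front pointer, 50 mm in front of the table's axis, at the height of the disc's top.
- index_bolt (a joint): Travel of the steel index bolt, m: 0 drawn back, nose 3 mm off the rim; 0.0135 home in a notch. Slides level towards the table's axis, midway between the base's +x and +y; no spring, stays where left, needs 3 to 6 N. It enters only if a notch is within 3.5 degrees of it, its 9 mm nose (tip 4 mm) then pulls the disc into line; else it stops on the rim. A notch faces it when a nest is at the pointer.
- bolt_knob (a point): Centre of the top of the bolt's knob: upright black peg, 12 mm in diameter, from 33 to 63 mm above the bench, on the bolt's outer end. It is 150 mm from the table's axis with the bolt drawn back, 136.5 mm with it home. The bolt (19 mm wide, top 33 mm above the bench) reaches 7 mm further out than the knob's middle.
- module: The bare circuit module, 36 x 44 x 6 mm: a small green board with a square metal shield can on it and no rim round it. Lies loose and flat in its rectangular nest on the disc. Origin: centre of its underside.
- chip_tray: Clear tray with chips on a green card, 44 x 52 x 8 mm, with a raised rim, loose in the opposite, larger rectangular nest. Origin: centre of its underside.
- flux_dish: Shallow round white dish, 45 mm in diameter and 9 mm high, loose in one of the two round nests. Origin: centre of its underside.
- loupe: Black eye loupe, 35 mm in diameter and 26 mm high, loose in the other round nest. Origin: centre of its underside.
- paste_jar: Bystander: pale round jar, 56 mm in diameter, 42 mm high, to the right of the table. Origin: centre of its underside.
- solder_spool: Bystander: solder spool, 54 mm in diameter, 38 mm high, at the left rear. Origin: centre of its underside.
- side_cutter: Bystander: side cutters, 42 x 118 x 12 mm, lying in front of the table to the left. Origin: centre of its underside.
- flux_syringe: Bystander: flux syringe, 31 x 137 x 23 mm, lying in front of the table to the right. Origin: centre of its underside.
Mind the look-alikes: they are no part of the job. Leave any blue or purple look-alike of the chip_tray alone.

How it is judged:
By the outcome, as a careful person would: the job done as asked, in the order asked, and still so for the second after the job is handed in, with the robot touching nothing.
It also fails if it takes over 64 s, if anything falls off the work surface, if the arm or the gripper's body presses on something with over 40 N, if the wrist force passes 120 N, or if a joint passes its speed limit or range.

## Working session

There is one attempt and no reset: what is moved stays moved. The work goes in short steps, Python scripts to look and compute and a tool call to move; the robot and the scene stay as the last step left them, time stands still between calls to the robot, and variables do not carry over. Pictures are saved under pics/ and viewed, at most 10 in all, crops included, and the job is handed in when it is done.

Besides the shell and the picture viewer there is one more tool, called after "Call:" in YAML: its name, and indented under it one key for each argument. arm_command: Moves the arm, as the interface text tells. Its arguments: {"type":"object","properties":{"delta_rot":{"type":"array","items":{"type":"array","items":{"type":"number"}}},"delta_pos":{"type":"array","items":{"type":"array","items":{"type":"number"}}},"gripper":{"type":"array","items":{"type":"number"}},"grip_force":{"type":"number"}},"required":["delta_rot","delta_pos","gripper"]}

```bash
mkdir -p pics; python3 - <<'E'
from rig import status, viewer, robot
import cv2,numpy as np
for n in("top","side"):
    c=viewer.camera(n); cv2.imwrite(f"pics/{n}0.png",c["pixels"]); print(n,c["fx"],c["fy"],c["cx"],c["cy"]);print(np.round(c["pose"],4).tolist())
o=status.get_obs();print(o)
E
```

```text
top 576.4345242685637 576.4345242685637 322.1029142226029 248.31722663475495
[[0.0122, -0.9838, 0.1789, 0.2962], [-0.9998, -0.0089, 0.019, 0.088], [-0.0171, -0.1791, -0.9837, 1.2171], [0.0, 0.0, 0.0, 1.0]]
side 489.6189141281191 489.6189141281191 322.4843505467644 245.9751953465734
[[0.8249, -0.2592, 0.5023, 0.0329], [-0.5651, -0.3966, 0.7234, -0.6112], [0.0118, -0.8806, -0.4736, 0.5444], [0.0, 0.0, 0.0, 1.0]]
{'time': 0.1, 'q': array([ 1.10149432e+00,  5.28386180e-01,  1.43375667e+00,  1.22022501e-05,
        1.18137876e+00, -1.78499539e-01]), 'joint_velocities': array([-0.00269203, -0.00282813, -0.00294699, -0.00180266, -0.00095439,
       -0.00132406]), 'joint_torque': array([-9.30752394e-04, -4.40989423e+01, -1.77150929e+01,  6.34925324e-02,
        5.34308399e-02, -4.20459128e-05]), 'position': array([0.1788731 , 0.59818516, 0.22166707]), 'tool_rot': array([ 1.44891672e-01,  9.89447054e-01, -9.12528181e-04, -3.12309353e-04]), 'ft_force': array([-0.4656614 , -0.35882246,  0.96837821]), 'moment': array([ 0.00390914,  0.01409339, -0.01479472]), 'grip_force': 0.0, 'grip_width': 0.087122542055249}
```

View pics/top0.png

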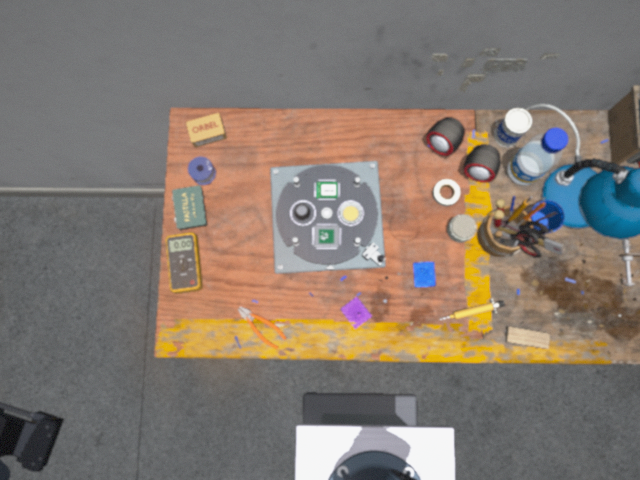

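View pics/side0.png

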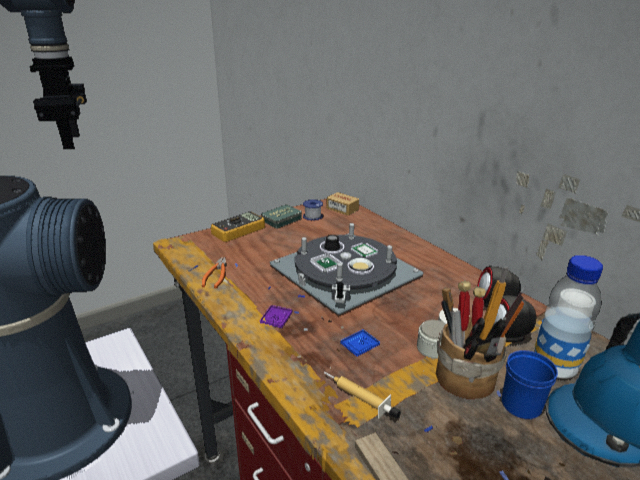

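```bash
python3 - <<'E'
import cv2,numpy as np
a=cv2.imread("pics/top0.png")[155:280,262:396];b=cv2.imread("pics/side0.png")[210:320,260:430]
cv2.imwrite("pics/ct.png",cv2.resize(a,None,fx=4.5,fy=4.5,interpolation=cv2.INTER_CUBIC))
cv2.imwrite("pics/cs.png",cv2.resize(b,None,fx=4.5,fy=4.5,interpolation=cv2.INTER_CUBIC))
E
```

```text
(no output)
```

View pics/ct.png

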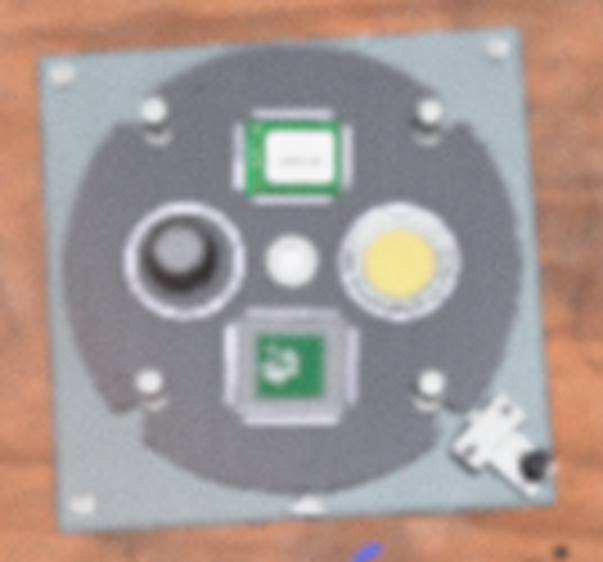

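View pics/cs.png

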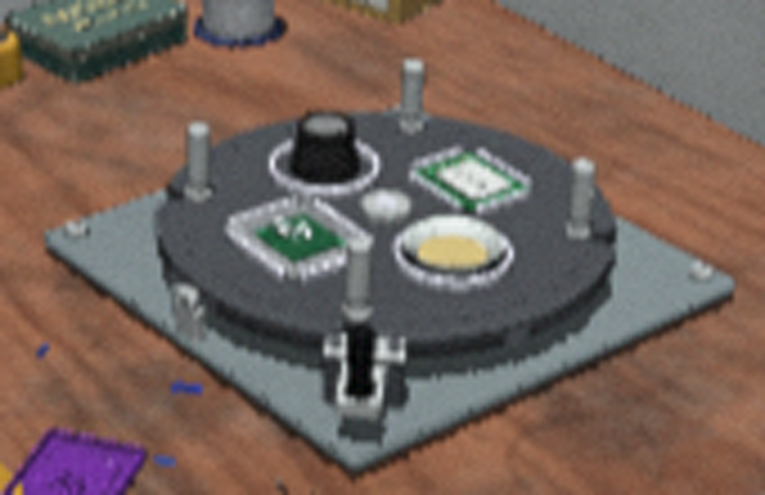

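```bash
cat > h.py <<'E'
from rig import status, viewer, robot
import cv2,numpy as np
def ray(c,uv,z):
    d=c["pose"][:3,:3]@np.array([(uv[0]-c["cx"])/c["fx"],(uv[1]-c["cy"])/c["fy"],1]);o=c["pose"][:3,3]
    return (o+d*(z-o[2])/d[2])[:2]
def ct(p): return (np.array(p)+.5)/4.5-.5+[262,155]
def cs(p): return (np.array(p)+.5)/4.5-.5+[260,210]
E
python3 - <<'E'
from h import *
T=viewer.camera("top");S=viewer.camera("side")
P=np.array([ray(T,ct(p),.07) for p in[(154,108),(149,381),(432,381),(430,110)]])
B=np.array([ray(T,ct(p),.012) for p in[(38,58),(62,531),(555,500),(520,28)]])
Q=np.array([ray(S,cs(p),.07) for p in[(413,64),(199,128),(359,240),(584,163)]])
BS=np.array([ray(S,cs(p),.012) for p in[(46,238),(352,470),(734,284)]])
an=lambda v:np.degrees(np.arctan2(v[1],v[0]))
for n,X in(("top",P),("side",Q)):
    c=X.mean(0);print(n,c,[(round(an(x-c),1),round(np.linalg.norm(x-c)*1e3,1)) for x in X])
c=B.mean(0);print("base",c,[(round(an(x-c),1),round(np.linalg.norm(x-c)*1e3,1)) for x in B]);print("sidebase",(BS[0]+BS[2])/2, an(BS[0]-BS[1]),an(BS[2]-BS[1]))
print("hub",ray(T,ct((291,262)),.04),ray(S,cs((386,203)),.04))
print("ptr",ray(T,ct((308,500)),.034),ray(S,cs((186,290)),.034))
print("knob",ray(T,ct((538,463)),.063),ray(S,cs((360,328)),.063))
E
```

```text
top [0.58720926 0.10255183] [(np.float64(45.0), np.float64(90.2)), (np.float64(135.4), np.float64(90.3)), (np.float64(-134.6), np.float64(90.0)), (np.float64(-44.7), np.float64(89.6))]
side [0.58693723 0.10135378] [(np.float64(45.3), np.float64(88.5)), (np.float64(135.7), np.float64(89.5)), (np.float64(-135.0), np.float64(88.6)), (np.float64(-44.2), np.float64(89.9))]
base [0.58641649 0.10204953] [(np.float64(49.4), np.float64(164.8)), (np.float64(139.2), np.float64(164.1)), (np.float64(-130.9), np.float64(163.8)), (np.float64(-41.2), np.float64(164.8))]
sidebase [0.58318968 0.09575614] 93.13060705295183 4.742069381042169
hub [0.58602631 0.10289301] [0.58619899 0.1006238 ]
ptr [0.47478099 0.0939011 ] [0.47173891 0.09455348]
knob [ 0.48823791 -0.00961304] [ 0.49004241 -0.00913558]
```

```bash
cat >> h.py <<'E'
from scipy.spatial.transform import Rotation as Ro
C=np.array([.5868,.102])
def plan(wps):
    "wps: (frame angle deg, radial, tangential(ccw+), z, tool-y angle minus frame angle)"
    o=status.get_obs();R0=Ro.from_quat(o["tool_rot"]);rot=[];pos=[]
    for th,r,d,z,y in wps:
        t=np.radians(th);p=[*(C+[r*np.cos(t)-d*np.sin(t),r*np.sin(t)+d*np.cos(t)]),z]
        pos.append(np.round(R0.inv().apply(np.array(p)-o["position"]),4).tolist())
        s=np.radians(th+y);M=np.array([[-np.sin(s),np.cos(s),0],[np.cos(s),np.sin(s),0],[0,0,-1]])
        rot.append(np.round((R0.inv()*Ro.from_matrix(M)).as_rotvec(degrees=True),1).tolist())
    print(o["time"],"pos",np.round(o["position"],4),"f",np.round(o["ft_force"],1),"q6",round(o["q"][5],2));print(rot);print(pos)
E
python3 -c "
from h import *
plan([(135.4,.094,.035,.13,0),(135.4,.094,.035,.047,0)])"
```

```text
0.2 pos [0.179  0.5984 0.2219] f [0.1 0.8 0.8] q6 -0.18
[[-0.1, -0.1, -62.1], [-0.1, -0.1, -62.1]]
[[-0.4336, -0.3454, 0.0923], [-0.4336, -0.3453, 0.1753]]
```

Call:
arm_command:
  delta_rot:
    - [0,0,-62]
    - [0,0,-62]
    - [0,0,-62]
    - [0,0,-62]
    - [0,0,-62]
    - [0,0,-62]
    - [0,0,-62]
    - [0,0,-62]
    - [0,0,-62]
    - [0,0,-62]
    - [0,0,-62]
    - [0,0,-62]
  delta_pos:
    - [-0.434,-0.345,0.092]
    - [-0.434,-0.345,0.092]
    - [-0.434,-0.345,0.092]
    - [-0.434,-0.345,0.092]
    - [-0.434,-0.345,0.092]
    - [-0.434,-0.345,0.092]
    - [-0.434,-0.345,0.092]
    - [-0.434,-0.345,0.092]
    - [-0.434,-0.345,0.092]
    - [-0.434,-0.345,0.092]
    - [-0.434,-0.345,0.092]
    - [-0.434,-0.345,0.092]
  gripper: [1,1,1,1,1,1,1,1,1,1,1,1]
  grip_force: 5

```text
time: 1.2
position: [0.4446, 0.2179, 0.1456]
tool_rot: [-0.386, 0.923, 0.0, 0.0]
ft_force: [0.5, 0.3, 0.6]
grip_width: 0.015
grip_force: 0.0
```

```bash
python3 -c "
from h import *
plan([(135.4,.094,.035,.13,0),(135.4,.094,.035,.047,0)])"
```

```text
1.2 pos [0.4446 0.2179 0.1456] f [0.5 0.3 0.6] q6 -2.13
[[-0.0, 0.0, -0.0], [-0.0, 0.0, -0.0]]
[[0.0176, -0.0886, 0.0156], [0.0176, -0.0886, 0.0986]]
```

Call:
arm_command:
  delta_rot:
    - [0,0,0]
    - [0,0,0]
    - [0,0,0]
    - [0,0,0]
    - [0,0,0]
  delta_pos:
    - [0.01,-0.04,0.012]
    - [0.014,-0.06,0.012]
    - [0.014,-0.065,0.012]
    - [0.014,-0.065,0.012]
    - [0.014,-0.065,0.012]
  gripper: [1,1,1,1,1]

```text
time: 1.62
position: [0.4797, 0.1642, 0.1338]
tool_rot: [-0.385, 0.923, 0.0, -0.0]
ft_force: [0.9, 0.4, 0.1]
grip_width: 0.0003
grip_force: 0.0
```

```bash
python3 -c "
from h import *
plan([(135.4,.094,.035,.13,0),(135.4,.094,.035,.047,0)])"
```

```text
1.6167 pos [0.4797 0.1642 0.1338] f [0.9 0.4 0.1] q6 -2.25
[[0.0, -0.0, -0.1], [0.0, -0.0, -0.1]]
[[0.004, -0.026, 0.0038], [0.004, -0.026, 0.0868]]
```

Call:
arm_command:
  delta_rot:
    - [0,0,0]
    - [0,0,0]
    - [0,0,0]
    - [0,0,0]
    - [0,0,0]
    - [0,0,0]
    - [0,0,0]
  delta_pos:
    - [0.004,-0.026,0.004]
    - [0.004,-0.026,0.01]
    - [0.004,-0.026,0.035]
    - [0.004,-0.026,0.06]
    - [0.004,-0.026,0.085]
    - [0.004,-0.026,0.086]
    - [0.004,-0.026,0.086]
  gripper: [1,1,1,1,1,1,1]

```text
time: 2.2
position: [0.4938, 0.144, 0.047]
tool_rot: [-0.386, 0.922, 0.001, -0.002]
ft_force: [-0.4, 0.8, -0.1]
grip_width: 0.0005
grip_force: 0.0
```

```bash
python3 -c "
from h import *
w=[(135.4,.094,d/1000,.047,0) for d in (28,22,17,15)]+[(135.4-a,.094,.015,.047,0) for a in (3,6,9,12,15,18,21,24)]
plan(w)"
```

```text
2.2 pos [0.4938 0.144  0.047 ] f [-0.4  0.8 -0.1] q6 -2.3
[[0.2, -0.2, 0.0], [0.2, -0.2, 0.0], [0.2, -0.2, 0.0], [0.2, -0.2, 0.0], [0.2, -0.2, 3.0], [0.2, -0.2, 6.0], [0.1, -0.2, 9.0], [0.1, -0.2, 12.0], [0.1, -0.2, 15.0], [0.1, -0.2, 18.0], [0.1, -0.2, 21.0], [0.1, -0.2, 24.0]]
[[-0.0074, -0.0017, -0.0], [-0.0134, -0.0017, -0.0], [-0.0184, -0.0017, -0.0001], [-0.0204, -0.0017, -0.0001], [-0.0253, -0.0011, -0.0001], [-0.0303, -0.0007, -0.0001], [-0.0353, -0.0005, -0.0001], [-0.0403, -0.0007, -0.0001], [-0.0452, -0.0011, -0.0001], [-0.0502, -0.0017, -0.0002], [-0.0551, -0.0026, -0.0002], [-0.0599, -0.0038, -0.0002]]
```

Call:
arm_command:
  delta_rot:
    - [0,0,0]
    - [0,0,0]
    - [0,0,0]
    - [0,0,0]
    - [0,0,3]
    - [0,0,6]
    - [0,0,9]
    - [0,0,12]
    - [0,0,15]
    - [0,0,18]
    - [0,0,21]
    - [0,0,24]
  delta_pos:
    - [-0.0075,-0.0015,0]
    - [-0.0135,-0.0015,0]
    - [-0.0185,-0.0015,0]
    - [-0.0205,-0.0015,0]
    - [-0.0255,-0.001,0]
    - [-0.0305,-0.0005,0]
    - [-0.0355,-0.0005,0]
    - [-0.0405,-0.0005,0]
    - [-0.045,-0.001,0]
    - [-0.05,-0.0015,0]
    - [-0.055,-0.0025,0]
    - [-0.06,-0.004,0]
  gripper: [1,1,1,1,1,1,1,1,1,1,1,1]

```text
time: 3.2
position: [0.5405, 0.1827, 0.0484]
tool_rot: [-0.184, 0.983, -0.0, -0.0]
ft_force: [-1.6, -0.8, 0.5]
grip_width: 0.0004
grip_force: 0.8
```

```bash
python3 - <<'E'
from h import *
plan([(111.4-a,.094,.015,.047,0) for a in 3*np.arange(1,13)])
cv2.imwrite("pics/m1.png",cv2.resize(viewer.camera("side")["pixels"][130:340,220:460],None,fx=2.5,fy=2.5))
E
```

```text
3.2 pos [0.5405 0.1827 0.0484] f [-1.6 -0.8  0.5] q6 -1.81
[[-0.0, -0.1, 2.8], [-0.0, -0.1, 5.8], [-0.0, -0.1, 8.8], [-0.0, -0.1, 11.8], [-0.0, -0.1, 14.8], [-0.0, -0.1, 17.8], [-0.0, -0.1, 20.8], [-0.0, -0.1, 23.8], [-0.0, -0.1, 26.8], [-0.0, -0.1, 29.8], [-0.0, -0.1, 32.8], [-0.0, -0.1, 35.8]]
[[-0.0036, 0.0027, 0.0014], [-0.0085, 0.0031, 0.0014], [-0.0135, 0.0033, 0.0014], [-0.0185, 0.0032, 0.0014], [-0.0235, 0.0028, 0.0014], [-0.0284, 0.0022, 0.0014], [-0.0333, 0.0013, 0.0014], [-0.0382, 0.0001, 0.0014], [-0.043, -0.0013, 0.0014], [-0.0477, -0.0029, 0.0014], [-0.0523, -0.0048, 0.0014], [-0.0568, -0.0069, 0.0014]]
```

View pics/m1.png

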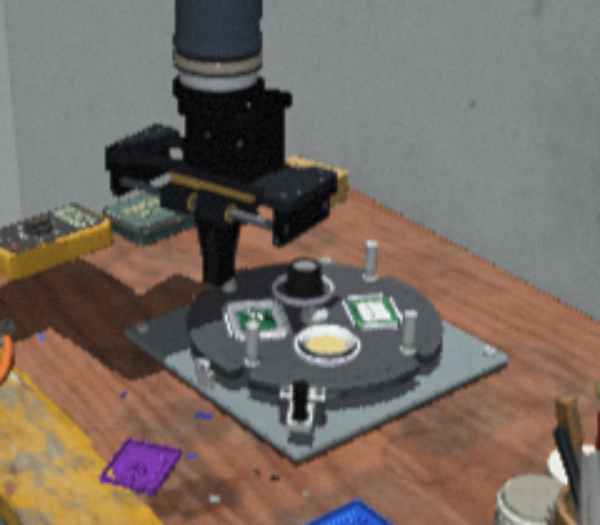

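The table turns clockwise. The finger pushes post 2 at crop (225,280), with the module now at (370,310) and the gripper body clear of the loupe.

Call:
arm_command:
  delta_rot:
    - [0,0,3]
    - [0,0,6]
    - [0,0,9]
    - [0,0,12]
    - [0,0,15]
    - [0,0,18]
    - [0,0,21]
    - [0,0,24]
    - [0,0,27]
    - [0,0,30]
    - [0,0,33]
    - [0,0,36]
  delta_pos:
    - [-0.0035,0.0015,0]
    - [-0.0085,0.002,0]
    - [-0.0135,0.002,0]
    - [-0.0185,0.002,0]
    - [-0.0235,0.0015,0]
    - [-0.0285,0.001,0]
    - [-0.0335,0,0]
    - [-0.038,-0.001,0]
    - [-0.043,-0.0025,0]
    - [-0.0475,-0.004,0]
    - [-0.0525,-0.006,0]
    - [-0.057,-0.008,0]
  gripper: [1,1,1,1,1,1,1,1,1,1,1,1]

```text
time: 4.25
position: [0.5958, 0.1951, 0.0481]
tool_rot: [0.128, 0.992, -0.001, -0.001]
ft_force: [-1.4, -3.4, 0.8]
grip_width: 0.0006
grip_force: 1.7
```

```bash
python3 - <<'E'
from h import *
plan([(75.4-a,.094,.015,.047,0) for a in 3*np.arange(1,13)])
E
```

```text
4.25 pos [0.5958 0.1951 0.0481] f [-1.4 -3.4  0.8] q6 -1.17
[[-0.1, -0.1, 2.9], [-0.1, -0.1, 5.9], [-0.1, -0.1, 8.9], [-0.1, -0.1, 11.9], [-0.1, -0.1, 14.9], [-0.1, -0.1, 17.9], [-0.1, -0.1, 20.9], [-0.1, -0.1, 23.9], [-0.1, -0.1, 26.9], [-0.2, -0.1, 29.9], [-0.2, -0.1, 32.9], [-0.2, -0.1, 35.9]]
[[-0.0047, 0.0023, 0.0011], [-0.0096, 0.0027, 0.0011], [-0.0146, 0.0028, 0.0011], [-0.0196, 0.0027, 0.0011], [-0.0246, 0.0024, 0.0011], [-0.0295, 0.0017, 0.0011], [-0.0344, 0.0008, 0.0011], [-0.0393, -0.0003, 0.0011], [-0.044, -0.0017, 0.0011], [-0.0487, -0.0034, 0.0011], [-0.0534, -0.0053, 0.001], [-0.0579, -0.0074, 0.001]]
```

Call:
arm_command:
  delta_rot:
    - [0,0,3]
    - [0,0,6]
    - [0,0,9]
    - [0,0,12]
    - [0,0,15]
    - [0,0,18]
    - [0,0,21]
    - [0,0,24]
    - [0,0,27]
    - [0,0,30]
    - [0,0,33]
    - [0,0,36]
  delta_pos:
    - [-0.0045,0.002,0]
    - [-0.0095,0.0025,0]
    - [-0.0145,0.0025,0]
    - [-0.0195,0.0025,0]
    - [-0.0245,0.002,0]
    - [-0.0295,0.0015,0]
    - [-0.0345,0.001,0]
    - [-0.039,0,0]
    - [-0.044,-0.0015,0]
    - [-0.0485,-0.003,0]
    - [-0.0535,-0.005,0]
    - [-0.058,-0.007,0]
  gripper: [1,1,1,1,1,1,1,1,1,1,1,1]

```text
time: 5.25
position: [0.6502, 0.1747, 0.048]
tool_rot: [0.428, 0.904, -0.0, -0.001]
ft_force: [-1.1, 0.2, 0.4]
grip_width: 0.0005
grip_force: 0.8
```

```bash
python3 - <<'E'
from h import *
plan([(39.4-a,.094,.015,.047,0) for a in 3*np.arange(1,13)])
E
```

```text
5.25 pos [0.6502 0.1747 0.048 ] f [-1.1  0.2  0.4] q6 -0.59
[[-0.1, -0.1, 2.9], [-0.1, -0.1, 5.9], [-0.1, -0.1, 8.9], [-0.1, -0.1, 11.9], [-0.1, -0.1, 14.9], [-0.1, -0.1, 17.9], [-0.1, -0.1, 20.9], [-0.1, -0.1, 23.9], [-0.1, -0.1, 26.9], [-0.1, -0.1, 29.9], [-0.1, -0.1, 32.9], [-0.1, -0.1, 35.9]]
[[-0.0058, -0.0005, 0.0009], [-0.0108, -0.0001, 0.0009], [-0.0158, 0.0001, 0.0009], [-0.0208, -0.0, 0.0009], [-0.0257, -0.0004, 0.0009], [-0.0307, -0.001, 0.0009], [-0.0356, -0.0019, 0.0009], [-0.0404, -0.0031, 0.0009], [-0.0452, -0.0045, 0.0009], [-0.0499, -0.0061, 0.0009], [-0.0545, -0.008, 0.0009], [-0.059, -0.0101, 0.0009]]
```

Call:
arm_command:
  delta_rot:
    - [0,0,3]
    - [0,0,6]
    - [0,0,9]
    - [0,0,12]
    - [0,0,15]
    - [0,0,18]
    - [0,0,21]
    - [0,0,24]
    - [0,0,27]
    - [0,0,30]
    - [0,0,33]
    - [0,0,36]
  delta_pos:
    - [-0.005,-0.0005,0]
    - [-0.01,0,0]
    - [-0.015,0,0]
    - [-0.02,0,0]
    - [-0.025,-0.0005,0]
    - [-0.03,-0.001,0]
    - [-0.035,-0.002,0]
    - [-0.04,-0.003,0]
    - [-0.0445,-0.0045,0]
    - [-0.0495,-0.006,0]
    - [-0.054,-0.008,0]
    - [-0.0585,-0.01,0]
  gripper: [1,1,1,1,1,1,1,1,1,1,1,1]

```text
time: 6.25
position: [0.6799, 0.1234, 0.0481]
tool_rot: [0.687, 0.727, 0.0, -0.001]
ft_force: [-1.3, 1.2, -0.1]
grip_width: 0.0006
grip_force: 0.8
```

```bash
python3 - <<'E'
from h import *
plan([(3.4-a,.094,.015,.047,0) for a in [3,6,9,12,15,18,21,24,27,30,32,33]])
E
```

```text
6.25 pos [0.6799 0.1234 0.0481] f [-1.3  1.2 -0.1] q6 -0.04
[[-0.1, -0.1, 2.8], [-0.1, -0.1, 5.8], [-0.1, -0.1, 8.8], [-0.1, -0.1, 11.8], [-0.1, -0.1, 14.8], [-0.1, -0.1, 17.8], [-0.1, -0.1, 20.8], [-0.1, -0.1, 23.8], [-0.1, -0.1, 26.8], [-0.1, -0.0, 29.8], [-0.1, -0.0, 31.8], [-0.1, -0.0, 32.8]]
[[-0.0058, 0.0004, 0.0011], [-0.0108, 0.0008, 0.0011], [-0.0158, 0.001, 0.001], [-0.0207, 0.0009, 0.001], [-0.0257, 0.0005, 0.001], [-0.0307, -0.0001, 0.001], [-0.0356, -0.001, 0.001], [-0.0404, -0.0022, 0.001], [-0.0452, -0.0035, 0.001], [-0.0499, -0.0052, 0.001], [-0.053, -0.0064, 0.001], [-0.0545, -0.0071, 0.001]]
```

Call:
arm_command:
  delta_rot:
    - [0,0,3]
    - [0,0,6]
    - [0,0,9]
    - [0,0,12]
    - [0,0,15]
    - [0,0,18]
    - [0,0,21]
    - [0,0,24]
    - [0,0,27]
    - [0,0,30]
    - [0,0,32]
    - [0,0,33]
  delta_pos:
    - [-0.005,0,0]
    - [-0.01,0.0005,0]
    - [-0.015,0.0005,0]
    - [-0.02,0.0005,0]
    - [-0.025,0,0]
    - [-0.03,-0.0005,0]
    - [-0.035,-0.001,0]
    - [-0.04,-0.002,0]
    - [-0.0445,-0.0035,0]
    - [-0.0495,-0.005,0]
    - [-0.0525,-0.0065,0]
    - [-0.054,-0.007,0]
  gripper: [1,1,1,1,1,1,1,1,1,1,1,1]

```text
time: 7.25
position: [0.6767, 0.0687, 0.0483]
tool_rot: [0.865, 0.502, 0.0, -0.0]
ft_force: [-0.3, 1.9, 0.1]
grip_width: 0.0007
grip_force: 0.6
```

```bash
python3 - <<'E'
from h import *
plan([(-29.6-a,.094,.015,.047,0) for a in [1,3,5,7,9,10,11,11.2]])
cv2.imwrite("pics/m2.png",cv2.resize(viewer.camera("top")["pixels"][155:280,262:396],None,fx=4.5,fy=4.5,interpolation=cv2.INTER_CUBIC))
E
```

```text
7.25 pos [0.6767 0.0687 0.0483] f [-0.3  1.9  0.1] q6 0.45
[[0.0, -0.1, 0.9], [0.0, -0.1, 2.9], [0.0, -0.1, 4.9], [0.0, -0.1, 6.9], [0.0, -0.1, 8.9], [0.0, -0.1, 9.9], [0.0, -0.1, 10.9], [0.0, -0.1, 11.1]]
[[-0.0021, -0.0004, 0.0013], [-0.0054, 0.0, 0.0013], [-0.0087, 0.0003, 0.0012], [-0.012, 0.0005, 0.0012], [-0.0153, 0.0006, 0.0012], [-0.017, 0.0006, 0.0012], [-0.0187, 0.0005, 0.0012], [-0.019, 0.0005, 0.0012]]
```

View pics/m2.png

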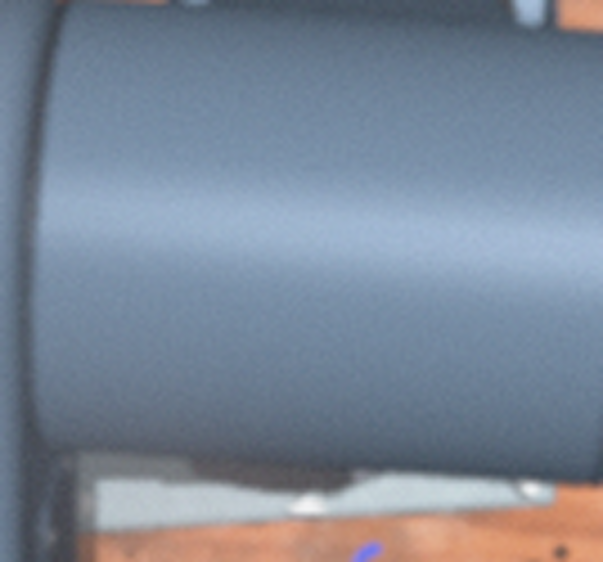

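The arm hides the table from above. I'll finish the push slightly short, then check with the side camera.

Call:
arm_command:
  delta_rot:
    - [0,0,1]
    - [0,0,3]
    - [0,0,5]
    - [0,0,7]
    - [0,0,9]
    - [0,0,10]
    - [0,0,11]
    - [0,0,11]
    - [0,0,11]
  delta_pos:
    - [-0.002,0,0]
    - [-0.005,0,0]
    - [-0.0085,0,0]
    - [-0.0115,0.0005,0]
    - [-0.015,0.0005,0]
    - [-0.0165,0.0005,0]
    - [-0.0175,0.0005,0]
    - [-0.018,0.0005,0]
    - [-0.018,0.0005,0]
  gripper: [1,1,1,1,1,1,1,1,1]

```text
time: 8.05
position: [0.6688, 0.0526, 0.0481]
tool_rot: [0.909, 0.418, 0.001, 0.0]
ft_force: [1.0, 0.4, 0.5]
grip_width: 0.0002
grip_force: 0.6
```

```bash
python3 - <<'E'
from h import *
plan([(-40.8,.094,.015,.047,0),(-40.8,.094,.035,.047,0)])
cv2.imwrite("pics/m3.png",cv2.resize(viewer.camera("side")["pixels"][200:320,260:430],None,fx=4.5,fy=4.5,interpolation=cv2.INTER_CUBIC))
E
```

```text
8.05 pos [0.6688 0.0526 0.0481] f [1.  0.4 0.5] q6 0.62
[[0.1, -0.0, 0.2], [0.1, -0.0, 0.2]]
[[-0.0012, -0.0004, 0.0011], [0.0188, -0.0003, 0.0011]]
```

View pics/m3.png

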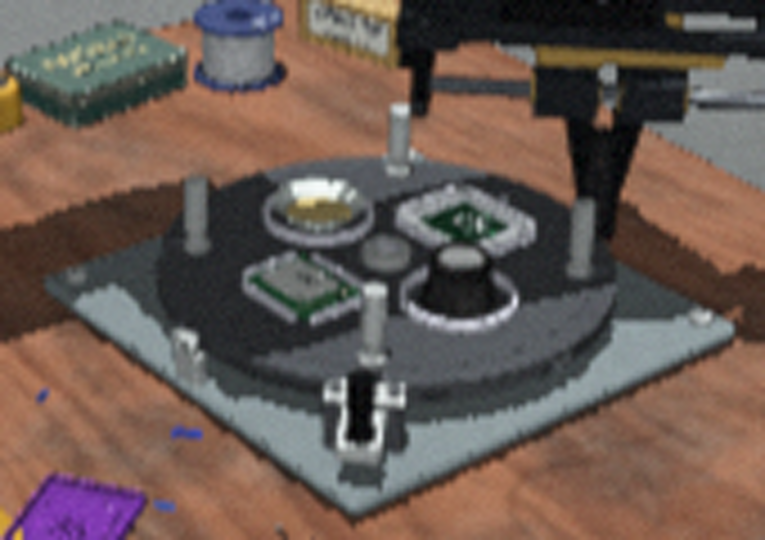

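```bash
python3 - <<'E'
from h import *
S=viewer.camera("side")
X=np.array([ray(S,cs(p)-[0,10],.07) for p in[(401,109),(196,182),(374,289),(585,205)]]);c=X.mean(0);print(c)
print([np.round([np.degrees(np.arctan2(*(x-c)[::-1])),np.linalg.norm(x-c)*1e3],1).tolist() for x in X])
E
```

```text
[0.58558841 0.09936631]
[[49.3, 89.8], [140.0, 89.6], [-130.9, 88.6], [-40.8, 89.9]]
```

Side view: module at the front (crop 305,282). The posts sit at 4.4° against a base yaw of about 4.1°, which is inside the bolt's tolerance. I'll back off, rise, and go to the knob.

Call:
arm_command:
  delta_rot:
    - [0,0,0]
    - [0,0,0]
    - [0,0,0]
    - [0,0,0]
    - [0,0,0]
    - [0,0,0]
    - [0,0,0]
  delta_pos:
    - [0.008,0,0]
    - [0.018,0,0]
    - [0.018,0,-0.02]
    - [0.018,0,-0.06]
    - [0.018,0,-0.09]
    - [0.018,0,-0.09]
    - [0.018,0,-0.09]
  gripper: [1,1,1,1,1,1,1]

```text
time: 8.73
position: [0.6818, 0.0671, 0.1403]
tool_rot: [0.909, 0.418, 0.002, 0.001]
ft_force: [0.3, -0.6, -1.4]
grip_width: 0.0005
grip_force: 0.0
```

```bash
python3 - <<'E'
from h import *
plan([(-130.9,.188,0,.135,90),(-130.9,.188,0,.047,90)])
E
```

```text
8.7333 pos [0.6818 0.0671 0.1403] f [ 0.3 -0.6 -1.4] q6 0.64
[[0.2, -0.2, 0.3], [0.2, -0.2, 0.3]]
[[-0.2233, -0.0958, 0.0043], [-0.2236, -0.0961, 0.0923]]
```

Call:
arm_command:
  delta_rot:
    - [0,0,0]
    - [0,0,0]
    - [0,0,0]
    - [0,0,0]
    - [0,0,0]
    - [0,0,0]
    - [0,0,0]
    - [0,0,0]
    - [0,0,0]
    - [0,0,0]
    - [0,0,0]
    - [0,0,0]
  delta_pos:
    - [-0.023,-0.01,0]
    - [-0.057,-0.024,0]
    - [-0.09,-0.039,0]
    - [-0.124,-0.053,0]
    - [-0.157,-0.067,0]
    - [-0.19,-0.082,0]
    - [-0.212,-0.091,0]
    - [-0.2235,-0.096,0]
    - [-0.2235,-0.096,0.004]
    - [-0.2235,-0.096,0.004]
    - [-0.2235,-0.096,0.03]
    - [-0.2235,-0.096,0.05]
  gripper: [1,1,1,1,1,1,1,1,1,1,1,1]

```text
time: 9.73
position: [0.4638, -0.0406, 0.0871]
tool_rot: [0.909, 0.418, 0.001, 0.001]
ft_force: [0.7, -0.2, -0.0]
grip_width: 0.0002
grip_force: 0.0
```

```bash
python3 - <<'E'
from h import *
plan([(-130.9,.188,0,.047,90)])
E
```

```text
9.7333 pos [ 0.4638 -0.0406  0.0871] f [ 0.7 -0.2 -0. ] q6 0.38
[[0.2, -0.1, 0.3]]
[[0.0003, -0.0005, 0.0401]]
```

Call:
arm_command:
  delta_rot:
    - [0,0,0]
    - [0,0,0]
    - [0,0,0]
    - [0,0,0]
    - [0,0,0]
    - [0,0,0]
    - [0,0,0]
    - [0,0,0]
    - [0,0,0]
    - [0,0,0]
    - [0,0,0]
    - [0,0,0]
  delta_pos:
    - [0,0,0.02]
    - [0,0,0.037]
    - [0,0,0.037]
    - [0,0,0.037]
    - [0.006,0,0.037]
    - [0.012,0,0.037]
    - [0.017,0,0.037]
    - [0.02,0,0.037]
    - [0.0225,0,0.037]
    - [0.025,0,0.037]
    - [0.0275,0,0.037]
    - [0.03,0,0.037]
  gripper: [1,1,1,1,1,1,1,1,1,1,1,1]

```text
time: 10.73
position: [0.4809, -0.0181, 0.0511]
tool_rot: [0.909, 0.418, -0.0, 0.0]
ft_force: [-2.4, -2.0, 1.9]
grip_width: 0.0003
grip_force: 1.4
```

```bash
python3 - <<'E'
from h import *
plan([(-130.9,.152,0,.047,90)])
E
```

```text
10.7333 pos [ 0.4809 -0.0181  0.0511] f [-2.4 -2.   1.9] q6 0.44
[[0.0, 0.0, 0.3]]
[[0.0081, 0.0014, 0.004]]
```

Call:
arm_command:
  delta_rot:
    - [0,0,0]
    - [0,0,0]
    - [0,0,0]
    - [0,0,0]
    - [0,0,0]
    - [0,0,0]
  delta_pos:
    - [0.0015,0,0.002]
    - [0.003,0.0005,0.002]
    - [0.0045,0.001,0.002]
    - [0.006,0.001,0.002]
    - [0.007,0.001,0.002]
    - [0.007,0.001,0.002]
  gripper: [1,1,1,1,1,1]

```text
time: 11.23
position: [0.4855, -0.0129, 0.0485]
tool_rot: [0.909, 0.417, -0.001, -0.001]
ft_force: [-2.4, 0.4, 0.6]
grip_width: 0.0003
grip_force: 1.2
```

```bash
python3 - <<'E'
from h import *
plan([(-130.9,.152,0,.047,90)])
E
```

```text
11.2333 pos [ 0.4855 -0.0129  0.0485] f [-2.4  0.4  0.6] q6 0.45
[[-0.1, 0.0, 0.2]]
[[0.0011, 0.0013, 0.0015]]
```

Keep pushing in small steps until it stops on the end.

Call:
arm_command:
  delta_rot:
    - [0,0,0]
    - [0,0,0]
    - [0,0,0]
    - [0,0,0]
    - [0,0,0]
  delta_pos:
    - [0.001,0,0]
    - [0.002,0.0005,0]
    - [0.003,0.001,0]
    - [0.003,0.001,0]
    - [0.003,0.001,0]
  gripper: [1,1,1,1,1]

```text
time: 11.65
position: [0.4867, -0.0117, 0.0485]
tool_rot: [0.908, 0.418, -0.002, -0.001]
ft_force: [-7.1, -3.8, 2.2]
grip_width: 0.0
grip_force: 3.7
```

```bash
python3 - <<'E'
from h import *
plan([(-130.9,.152,0,.047,90)])
E
```

```text
11.65 pos [ 0.4867 -0.0117  0.0485] f [-7.1 -3.8  2.2] q6 0.46
[[-0.2, 0.2, 0.3]]
[[-0.0005, 0.0012, 0.0015]]
```

Call:
arm_command:
  delta_rot:
    - [0,0,0]
    - [0,0,0]
    - [0,0,0]
    - [0,0,0]
  delta_pos:
    - [0.001,0,0]
    - [0.002,0,0]
    - [0.003,0,0]
    - [0.003,0,0]
  gripper: [1,1,1,1]

```text
time: 11.98
position: [0.4869, -0.0113, 0.0486]
tool_rot: [0.908, 0.419, -0.005, -0.001]
ft_force: [-11.4, -14.2, 5.1]
grip_width: 0.0005
grip_force: 9.2
```

The bolt is hard against its stop: 18 N for 0.4 mm. I'll back off and look.

Call:
arm_command:
  delta_rot:
    - [0,0,0]
    - [0,0,0]
    - [0,0,0]
    - [0,0,0]
    - [0,0,0]
    - [0,0,0]
    - [0,0,0]
    - [0,0,0]
    - [0,0,0]
    - [0,0,0]
    - [0,0,0]
    - [0,0,0]
  delta_pos:
    - [-0.005,0,0]
    - [-0.015,0,0]
    - [-0.025,0,0]
    - [-0.03,0,-0.02]
    - [-0.03,0,-0.06]
    - [-0.03,0,-0.1]
    - [-0.03,0.02,-0.14]
    - [-0.03,0.05,-0.16]
    - [-0.03,0.08,-0.16]
    - [-0.03,0.11,-0.16]
    - [-0.03,0.12,-0.16]
    - [-0.03,0.12,-0.16]
  gripper: [1,1,1,1,1,1,1,1,1,1,1,1]

```text
time: 12.98
position: [0.5647, -0.1126, 0.2089]
tool_rot: [0.909, 0.416, 0.001, 0.001]
ft_force: [0.5, -0.1, -0.3]
grip_width: 0.0007
grip_force: 0.0
```

```bash
python3 - <<'E'
from h import *
a=viewer.camera("side")["pixels"][200:320,260:430];b=viewer.camera("top")["pixels"][155:285,262:396]
f=lambda i:cv2.resize(i,(400,int(i.shape[0]*400/i.shape[1])),interpolation=cv2.INTER_CUBIC)
a,b=f(a),f(b);h=max(a.shape[0],b.shape[0])
cv2.imwrite("pics/f.png",np.hstack([cv2.copyMakeBorder(i,0,h-i.shape[0],0,0,0) for i in(a,b)]))
E
```

```text
(no output)
```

View pics/f.png

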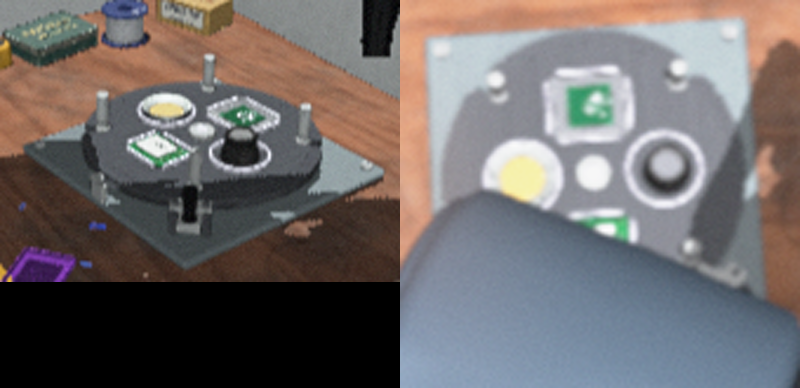

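In the side view the module sits at the front (155,148) and the knob has moved in (190,188). The finger stopped at radius 151 mm, which puts the knob at about 136 mm, so the bolt is home.

```bash
python3 -c "
from rig import robot
print(robot.hand_in())"
```

```text
the job is handed in; nothing more can be done
None
```

The job is handed in: the bare module's nest stands at the front pointer and the index bolt is pushed fully home in its notch (about 13 s used of 64 s).

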